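Complete the condiment caddy and hold it up level

TASK

Find the salt shaker among the things in the slatted crate, take it out and stand it upright, right down, in the one empty socket of the wooden condiment caddy, and let go of it. Then take the full caddy by its wooden handle, lift it well clear of the worktop (about 10 cm) without spilling any of its jars, and finish while still holding it there, level and still and touching nothing but you, ready to be taken from you. Leave the other things in the crate where they are.

Things in the scene. Friction and masses are not known exactly. Their poses are not given: they have to be found in the camera images.
- salt_shaker: Salt shaker: clear glass body half full of grey salt, pale domed cap with holes, no label. 90 mm tall, round: 39 mm across near the rounded foot, widest (44 mm) 30 mm up, tapering to 36 mm at 55 mm; domed cap from 66 mm up, 34 mm across. About 0.1 kg (+-30 %). Origin at the centre of its underside, z up. Stands upright in the crate, in any of five places.
- caddy: Loose wooden block, 172 x 138 mm (x, y), top face 34 mm above its underside, with four sockets and a handle: wooden bar 14 mm wide (x), 100 long (y), 22 tall, centre 150 mm up, on two 8 mm steel uprights at x = 0, y = +-36 mm. Origin at the centre of its underside, z up. 0.36 kg empty, 0.8 kg full; balanced under the handle when full.
- socket0 (a point): Centre of a caddy socket's floor, at x = -54, y = -36 mm, z = 12 mm in the caddy's frame. Every socket is 48 mm across, 22 mm deep (mouth at 34 mm) with a 2 mm chamfer. Three of the four hold a spice jar; the one with no jar near it is the empty one, and which it is varies.
- socket1 (a point): Centre of a caddy socket's floor, at x = -54, y = +36 mm, z = 12 mm in the caddy's frame. Every socket is 48 mm across, 22 mm deep (mouth at 34 mm) with a 2 mm chamfer. Three of the four hold a spice jar; the one with no jar near it is the empty one, and which it is varies.
- socket2 (a point): Centre of a caddy socket's floor, at x = +54, y = -36 mm, z = 12 mm in the caddy's frame. Every socket is 48 mm across, 22 mm deep (mouth at 34 mm) with a 2 mm chamfer. Three of the four hold a spice jar; the one with no jar near it is the empty one, and which it is varies.
- socket3 (a point): Centre of a caddy socket's floor, at x = +54, y = +36 mm, z = 12 mm in the caddy's frame. Every socket is 48 mm across, 22 mm deep (mouth at 34 mm) with a 2 mm chamfer. Three of the four hold a spice jar; the one with no jar near it is the empty one, and which it is varies.
- caddy_grip (a point): Middle of the caddy's wooden handle bar, 150 mm above the caddy's underside; the bar runs along the caddy's y axis, so fingers close along the caddy's x axis.
- crate: Low slatted crate of pale wood, 172 x 266 x 48 mm (x, y, z) outside, walls and floor 8 mm thick, fixed; it stays put. Origin at the centre of its underside. The things in it stand on its floor, 8 mm above the worktop, at least 75 mm apart centre to centre. Behind crate and caddy a wall cabinet (front at x = 0.60 to 0.62 m, underside 0.46 m up) hangs over the worktop: swing the arm drawn in.
- spice_a: Spice jar with a red and white label, 41 mm across and 105 mm tall, clear body with a dark brown screw cap, upright; origin at the centre of its underside. Stands in a socket of the caddy and stays there.
- spice_b: Spice jar with a red and white label, 41 mm across and 105 mm tall, clear body with a dark brown screw cap, upright; origin at the centre of its underside. Stands in a socket of the caddy and stays there.
- spice_c: Spice jar with a dark blue label, 41 mm across and 105 mm tall, clear body with a dark brown screw cap, upright; origin at the centre of its underside. Stands in a socket of the caddy and stays there.
- honey_jar: Honey jar with a black lid, 63 mm across, 94 mm tall, in the crate; origin at the centre of its underside. Leave alone.
- spice_d: Spare spice jar with a dark blue label and dark cap, 41 mm across, 105 mm tall, in the crate; origin at the centre of its underside. Leave alone.
- garlic: Garlic bulb, 60 x 57 x 58 mm, in the crate; origin at the centre of its underside. Leave alone.
- lemon: Lemon, 78 x 55 x 56 mm, in the crate; origin at the centre of its underside. Leave alone.

How it is judged:
On the way, in this order (a step that is already met when the one before it is completed fails the run):
1. the salt shaker is lifted out of the crate (height (world z) of salt_shaker above 0.05 m and contact force between the fingers and salt_shaker above 0.3 N), for 0.1 s.
2. the salt shaker stands right down in the empty socket, let go, with the caddy still on the worktop ((distance between salt_shaker and socket0 below 0.008 m or distance between salt_shaker and socket1 below 0.008 m or distance between salt_shaker and socket2 below 0.008 m or distance between salt_shaker and socket3 below 0.008 m) and height (world z) of caddy below 0.006 m and contact force between the fingers and salt_shaker below 0.1 N and linear speed of salt_shaker below 0.02 m/s), for 0.2 s.
At the end, for the whole second after the job is handed in: The caddy hangs from the fingers 60 to 180 mm above the worktop, within 5 degrees of level, below 20 mm/s and 0.1 rad/s, touching neither crate nor contents; shaker and three jars stand in sockets (within 8 mm of floor centre), no finger on them; the rest within 30 mm of its start (height (world z) of caddy between 0.06 and 0.18 m and angle between caddy's own z axis and vertical below 0.09 rad and linear speed of caddy below 0.02 m/s and angular speed of caddy below 0.1 rad/s and contact force between the fingers and caddy above 1 N and contact force between caddy and crate below 0.2 N and contact force between the fingers and salt_shaker below 0.2 N and contact force between the fingers and spice_a below 0.2 N and contact force between the fingers and spice_b below 0.2 N and contact force between the fingers and spice_c below 0.2 N and contact force between caddy and honey_jar below 0.2 N and contact force between caddy and spice_d below 0.2 N and contact force between caddy and garlic below 0.2 N and contact force between caddy and lemon below 0.2 N and (distance between salt_shaker and socket0 below 0.008 m or distance between salt_shaker and socket1 below 0.008 m or distance between salt_shaker and socket2 below 0.008 m or distance between salt_shaker and socket3 below 0.008 m) and (distance between spice_a and socket0 below 0.008 m or distance between spice_a and socket1 below 0.008 m or distance between spice_a and socket2 below 0.008 m or distance between spice_a and socket3 below 0.008 m) and (distance between spice_b and socket0 below 0.008 m or distance between spice_b and socket1 below 0.008 m or distance between spice_b and socket2 below 0.008 m or distance between spice_b and socket3 below 0.008 m) and (distance between spice_c and socket0 below 0.008 m or distance between spice_c and socket1 below 0.008 m or distance between spice_c and socket2 below 0.008 m or distance between spice_c and socket3 below 0.008 m) and distance of each of honey_jar, spice_d, garlic, lemon from where it was at the start of the episode below 0.03 m); the arm keeps its last pose, push and grip.
It fails at once if something in the crate that should be left alone is shifted by more than 30 mm (distance of any of honey_jar, spice_d, garlic, lemon from where it was at the start of the episode above 0.03 m).
It fails at once if a spice jar is taken or tipped out of its socket (not (distance between spice_a and socket0 below 0.02 m or distance between spice_a and socket1 below 0.02 m or distance between spice_a and socket2 below 0.02 m or distance between spice_a and socket3 below 0.02 m) or not (distance between spice_b and socket0 below 0.02 m or distance between spice_b and socket1 below 0.02 m or distance between spice_b and socket2 below 0.02 m or distance between spice_b and socket3 below 0.02 m) or not (distance between spice_c and socket0 below 0.02 m or distance between spice_c and socket1 below 0.02 m or distance between spice_c and socket2 below 0.02 m or distance between spice_c and socket3 below 0.02 m)).
It fails at once if the salt shaker is tipped over (more than 45 degrees) (angle between salt_shaker's own z axis and vertical above 0.79 rad).
It fails at once if the loaded caddy is tipped by more than 15 degrees (angle between caddy's own z axis and vertical above 0.26 rad).
It also fails if it takes over 58 s, if anything falls off the work surface, if the arm or the gripper's body presses on something with over 40 N, if the wrist force passes 120 N, or if a joint passes its speed limit or range.

ROBOT

A 7-joint arm with a two-finger parallel gripper is mounted at the origin on a cart in front of the work surface, level with it; the furniture and walls round the work are solid. World frame = base frame: x ahead of the robot, y to its left, z up, the work surface at z = 0. Lengths are in m, angles in rad, forces in N, time in s.
With the tool pointing down it reaches from about 0.35 to 0.9 m from the base axis. Payload 8.1 kg.
Tool frame: the origin (TCP) lies at the very end of the fingers, on their centre line; the grasp point (between the pads) lies 19 mm behind it (arm.tcp_to_grasp is the distance from the TCP to the grasp point, in m); z points along the fingers, y is the line along which they close (so a half turn about z gives the same grasp; the last joint's range is limited). The gripper opens to 92 mm and grips with 3 to 60 N. Pads are 19 mm wide; open, the fingers measure 130 mm over their backs; the gripper's body (75 mm by 190 mm) begins 47 mm behind the grasp point.
Start: joints at [-1.367, 0.434, 0.025, 1.573, -0.012, 1.134, -0.075], TCP at [0.189, 0.596, 0.227] pointing down, gripper open.
Joint ranges: [-2.62, 2.62], [-0.44, 2.09], [-1.27, 1.32], [0.08, 2.57], [-1.32, 4.46], [0.12, 2], [-2.74, 2.74]. Speed limits (rad/s): [2.22, 2.22, 3.01, 3.01, 3.14, 3.14, 3.14].

INTERFACE

Orientations are given as a rotation vector (axis times angle).
In Python, from cell import arm, viewer, sign_off gives the robot as it stands (arm), with the cameras (viewer) and the job as plain functions.
- The arm moves only by the shell command python3 nudge.py 'ROWS' [FORCE]. ROWS is a JSON list of rows, 1 to 10 of them, each of 5 numbers: dx, dy, dz in m, then a turn about the tool's z in rad, then the opening from 0.0 (shut) to 1.0 (fully open); each row shifts and turns the commanded pose from where the row before left it, along the tool's axes as they then stand; what a row does not reach is not made up. A row lasts 1/10 s, in which the tool goes at most 0.05 m and 0.15 rad, less where a joint would pass 70% of its speed; a pose out of reach is approached as far as the arm can. The fingers move at their own pace and stop on an object; FORCE is the grip in N (left out, the last holds). Time passes only in rows, so rows that do not move let the fingers close. It prints the time, the measured TCP pose, the force, the opening and the grip force at its end.
- arm.observe(): the state, without advancing time (a new reading comes with each control period).
- viewer.get_image(name): name is "scene" or "top"; returns a dict with "image" (420x560x3 uint8, blue, green, red), "fx", "fy", "cx", "cy" (pixels), "cam_to_world" (4x4, takes a point from camera to world coordinates). Camera axes: x right, y down, z forward; pixel columns grow to the right and rows downward; lengths in m; the calibration is good to about 2 mm. A picture is of the moment at which its call begins. There is no depth.
- sign_off(): hands the job in; it is judged then, once.
The state is a dict: "clock": time; "joints": joint angles; "dq": joint speeds; "joint_efforts": joint torques, N m; "position": TCP position; "ee_rot": TCP orientation; "force": force on the tool from outside, world axes, zero at the start; "ft_torque": the same for the moment, N m; "width": opening from 0.0 (shut) to 1.0 (fully open); "gripper_force": force on a finger pad.
Only numpy, scipy, OpenCV 4.12 (cv2) and the standard library are available. Lean on these libraries where they do the work, as an engineer would, in place of code of your own. Each camera call takes 0.05 s, during which the arm holds its last target. There are 200 camera calls.

## Working session

There is one attempt and no reset: what is moved stays moved. The work goes in short steps, Python scripts to look and compute and a shell command to move; the robot and the scene stay as the last step left them, time stands still between calls to the robot, and variables do not carry over. Pictures are saved under pics/ and viewed, at most 13 in all, crops included, and the job is handed in when it is done.

```bash
ls; mkdir -p pics; python3 - <<'E'
from cell import arm, viewer, sign_off
import cv2, numpy as np
for n in("scene","top"):
    d=viewer.get_image(n); cv2.imwrite(f"pics/{n}0.png",d["image"]); np.savez(f"{n}0.npz",**d)
    print(n,d["fx"],d["fy"],d["cx"],d["cy"]); print(np.round(d["cam_to_world"],4))
o=arm.observe(); print(o)
E
```

```text
cell.py
nudge.py
pics
scene 528.8080921244945 528.8080921244945 278.8467943419511 216.5985728901032
[[ 0.6918 -0.4993  0.5217 -0.1397]
 [-0.7218 -0.4982  0.4804 -0.6043]
 [ 0.02   -0.7089 -0.705   0.9609]
 [ 0.      0.      0.      1.    ]]
top 390.09725043952636 390.09725043952636 276.73161161837544 212.11662608461424
[[ 2.660e-02 -9.943e-01  1.029e-01  3.971e-01]
 [-9.996e-01 -2.680e-02 -7.000e-04 -3.670e-02]
 [ 3.400e-03 -1.029e-01 -9.947e-01  9.891e-01]
 [ 0.000e+00  0.000e+00  0.000e+00  1.000e+00]]
{'clock': 0.1, 'joints': array([-1.36661215,  0.43517095,  0.02497558,  1.57396988, -0.01161724,
        1.13402039, -0.07507732]), 'dq': array([ 0.00049158, -0.000866  , -0.00049444, -0.00302461,  0.00124882,
        0.0010768 ,  0.00054787]), 'joint_efforts': array([ 2.56236832e-03, -6.69125247e+01,  9.87832323e-01, -3.15145040e+01,
       -6.05130731e-02,  3.75697785e-02,  1.76286662e-04]), 'position': array([0.18865624, 0.59537602, 0.22602653]), 'ee_rot': array([-4.80078136e-01, -3.10458966e+00,  2.22993158e-03]), 'force': array([ 0.56159676,  0.35969394, -0.75178585]), 'ft_torque': array([ 0.00696189, -0.03060686, -0.01848417]), 'gripper_force': 0.0, 'width': 1.0009853398056294}
```

View pics/top0.png

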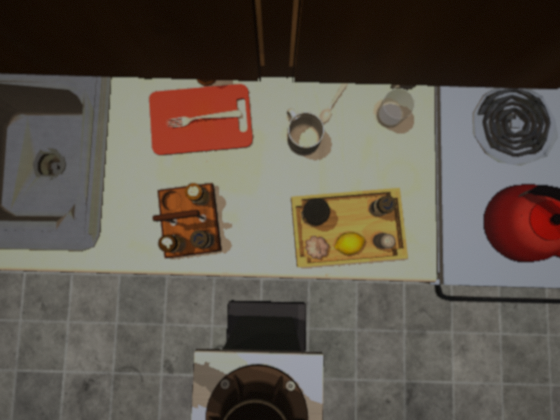

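View pics/scene0.png

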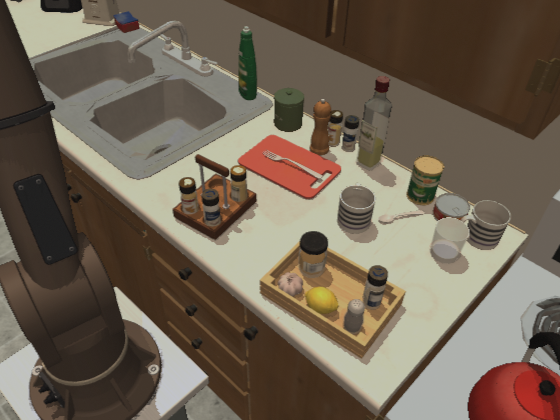

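```bash
python3 - <<'E'
import cv2, numpy as np
t=cv2.imread("pics/top0.png"); s=cv2.imread("pics/scene0.png")
r=lambda a,f:cv2.resize(a,None,fx=f,fy=f,interpolation=cv2.INTER_CUBIC)
a=r(t[175:270,145:240],4);a2=r(t[175:270,345:415],4)
b=r(s[145:240,165:265],4)
cv2.imwrite("pics/c1.png",np.hstack([a,b]))
c=r(s[255:345,320:410],4)
cv2.imwrite("pics/c2.png",np.hstack([a2[:360],c]))
E
```

```text
(no output)
```

View pics/c1.png

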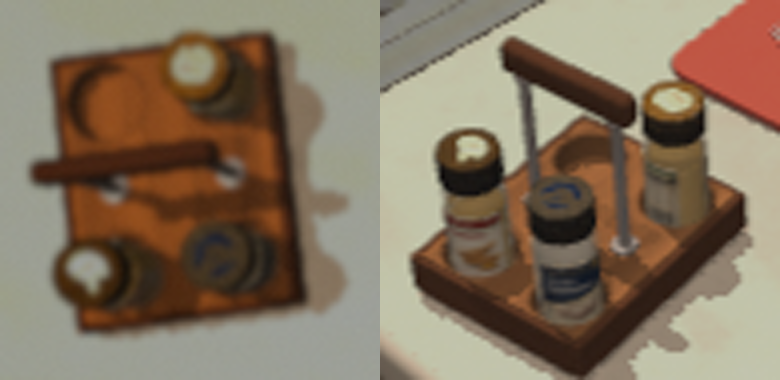

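View pics/c2.png

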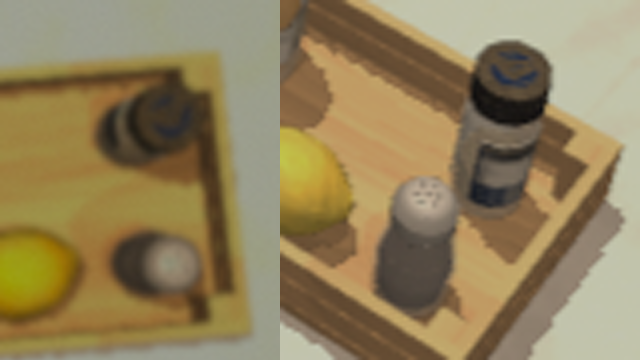

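```bash
cat >geo.py <<'E'
import numpy as np
def ray(n,p,f=None):
    d=np.load(f or n+"0.npz"); T=d["cam_to_world"]
    v=np.array([(p[0]-d["cx"])/d["fx"],(p[1]-d["cy"])/d["fy"],1.])
    return T[:3,3],T[:3,:3]@v
def plane(n,p,z,f=None):
    o,v=ray(n,p,f); return (o+v*(z-o[2])/v[2])
def tri(pt,ps,ft=None,fs=None):
    o1,v1=ray("top",pt,ft);o2,v2=ray("scene",ps,fs)
    k=np.linalg.lstsq(np.c_[v1,-v2],o2-o1,rcond=None)[0]
    a,b=o1+k[0]*v1,o2+k[1]*v2; return (a+b)/2,np.linalg.norm(a-b)
E
python3 - <<'E'
from geo import *
import cv2
np.set_printoptions(precision=4,suppress=True)
T=cv2.imread("pics/top0.png");S=cv2.imread("pics/scene0.png")
def blobs(im,x0,y0,x1,y1,lo,hi,mn):
    h=cv2.cvtColor(im[y0:y1,x0:x1],cv2.COLOR_BGR2HSV);m=cv2.inRange(h,lo,hi)
    n,l,st,c=cv2.connectedComponentsWithStats(m)
    return [(c[i]+[x0,y0],st[i][2:5],cv2.minAreaRect(np.argwhere(l==i)[:,::-1].astype(np.float32)+np.float32([x0,y0]))) for i in range(1,n) if st[i][4]>=mn]
print("cap top");[print(b) for b in blobs(T,375,228,400,255,(0,0,105),(180,70,255),8)]
print("cap scene");[print(b) for b in blobs(S,340,292,372,338,(0,0,125),(180,60,255),10)]
A=lambda x,y:(x/4+144.6,y/4+174.6)
B=lambda x,y:((x-380)/4+164.6,y/4+144.6)
print("shaker",tri((387.6,240.4),(355.9,305.9)))
for z in(.08,.086):print(plane("top",(387.6,240.4),z),plane("scene",(355.9,305.9),z))
print("block corners",[plane("top",A(*p),.034) for p in((53,60),(272,36),(303,297),(82,328))])
print("block corners mean",np.mean([plane("top",A(*p),.034) for p in((53,60),(272,36),(303,297),(82,328))],0))
print("uprights",plane("top",A(113,190),.036),plane("top",A(231,174),.036))
print("socket",plane("top",A(105,103),.034),plane("scene",B(590,157),.034))
print("bar ends",tri(A(38,173),B(512,55)),tri(A(213,156),B(625,105)))
print("bar ends z", plane("top",A(38,173),.161),plane("top",A(213,156),.161))
print("jars z=.117",[plane("top",A(*p),.117) for p in((198,67),(92,273),(218,256))],[plane("scene",B(*p),.117) for p in((673,99),(470,148),(562,195))])
E
```

```text
cap top
(array([387.5294, 240.5098]), array([ 8,  8, 51], dtype=int32), ((387.5, 240.5), (7.0, 7.0), 90.0))
cap scene
(array([355.9865, 305.6014]), array([ 16,  13, 148], dtype=int32), ((355.7500305175781, 305.7500305175781), (13.435027122497559, 12.727920532226562), 45.0))
shaker (array([ 0.4319, -0.295 ,  0.0878]), np.float64(0.0004072421215640467))
[ 0.432  -0.2971  0.08  ] [ 0.4371 -0.2924  0.08  ]
[ 0.4318 -0.2953  0.086 ] [ 0.4332 -0.2945  0.086 ]
block corners [array([0.544 , 0.2581, 0.034 ]), array([0.5627, 0.1234, 0.034 ]), array([0.4023, 0.0976, 0.034 ]), array([0.38  , 0.2309, 0.034 ])]
block corners mean [0.4723 0.1775 0.034 ]
uprights [0.4644 0.2161 0.036 ] [0.4761 0.1445 0.036 ]
socket [0.5181 0.2245 0.034 ] [0.5194 0.2276 0.034 ]
bar ends (array([0.4645, 0.2261, 0.1513]), np.float64(0.0005998879882879883)) (array([0.474 , 0.1314, 0.1624]), np.float64(0.002741984736017721))
bar ends z [0.4635 0.2233 0.161 ] [0.4751 0.1307 0.161 ]
jars z=.117 [array([0.5295, 0.1505, 0.117 ]), array([0.4121, 0.2038, 0.117 ]), array([0.4234, 0.1342, 0.117 ])] [array([0.5328, 0.1576, 0.117 ]), array([0.4148, 0.2101, 0.117 ]), array([0.4263, 0.1393, 0.117 ])]
```

```bash
cat >go.py <<'E'
import sys,numpy as np
from scipy.spatial.transform import Rotation as R
from cell import arm, viewer, sign_off
o=arm.observe();M=R.from_rotvec(o["ee_rot"]).as_matrix()
t=np.array([float(a) for a in sys.argv[1:4]]);d=M.T@(t-o["position"])
print("clock",round(o["clock"],2),"pos",o["position"].round(4),"yaw_y",round(np.arctan2(-M[0,1],M[1,1]),3),"tilt",M[2].round(3),"w",round(o["width"],3),"F",o["force"].round(1))
print("tool delta",d.round(4),"rows>=",np.linalg.norm(d)/.05)
E
python3 nudge.py '[[0,0,0,-0.115,1],[0,0,0,-0.116,1],[0,0,0,-0.116,1],[0,0,0,-0.116,1],[0,0,0,0,0.6]]' 20; python3 go.py .36 .25 .227
```

```text
clock: 0.6
position: [0.1888, 0.5955, 0.2263]
ee_rot: [0.248, -3.131, 0.001]
force: [0.4, -0.3, 0.2]
width: 0.953
gripper_force: 0.0
clock 0.6 pos [0.1888 0.5955 0.2263] yaw_y 0.158 tilt [ 0.    -0.001 -1.   ] w 0.953 F [ 0.4 -0.3  0.2]
tool delta [-0.1147 -0.3681 -0.0005] rows>= 7.71108903367594
```

```bash
python3 nudge.py '[[-0.0145,-0.046,0,0,0.6],[-0.0145,-0.046,0,0,0.6],[-0.0145,-0.046,0,0,0.6],[-0.0145,-0.046,0,0,0.6],[-0.0145,-0.046,0,0,0.6],[-0.0145,-0.046,0,0,0.6],[-0.0145,-0.046,0,0,0.6],[-0.0145,-0.046,0,0,0.6],[0,0,0,0,0.6]]'; python3 go.py .432 -.295 .17
```

```text
clock: 1.5
position: [0.3631, 0.2442, 0.2268]
ee_rot: [-0.225, 3.133, -0.003]
force: [-0.1, 1.0, 0.5]
width: 0.597
gripper_force: 0.0
clock 1.5 pos [0.3631 0.2442 0.2268] yaw_y 0.143 tilt [-0.    -0.002 -1.   ] w 0.597 F [-0.1  1.   0.5]
tool delta [ 0.0089 -0.5434  0.0578] rows>= 10.93129547246452
```

```bash
python3 nudge.py '[[0.001,-0.048,0,0,0.6],[0.001,-0.048,0,0,0.6],[0.001,-0.048,0,0,0.6],[0.001,-0.048,0,0,0.6],[0.001,-0.048,0,0,0.6],[0.001,-0.048,0,0,0.6],[0.001,-0.048,0,0,0.6],[0.001,-0.048,0,0,0.6],[0.001,-0.048,0,0,0.6],[0,0,0,0,0.6]]'; python3 go.py .432 -.295 .17
```

```text
clock: 2.5
position: [0.419, -0.1839, 0.2272]
ee_rot: [-0.227, 3.132, -0.005]
force: [-0.6, 0.8, -0.8]
width: 0.6
gripper_force: 0.0
clock 2.5 pos [ 0.419  -0.1839  0.2272] yaw_y 0.145 tilt [-0.001 -0.003 -1.   ] w 0.6 F [-0.6  0.8 -0.8]
tool delta [ 0.0033 -0.1117  0.0575] rows>= 2.513146899509795
```

```bash
python3 nudge.py '[[0.001,-0.037,0.01,0,0.6],[0.001,-0.037,0.02,0,0.6],[0.001,-0.037,0.027,0,0.6],[0,0,0.02,0,0.6],[0,0,0,0,0.6],[0,0,0,0,0.6]]'; python3 go.py .432 -.295 .052
python3 - <<'E'
from cell import arm, viewer, sign_off
import cv2, numpy as np
t=viewer.get_image("top")["image"]; s=viewer.get_image("scene")["image"]
r=lambda a,f:cv2.resize(a,None,fx=f,fy=f,interpolation=cv2.INTER_CUBIC)
cv2.imwrite("pics/v1.png",np.hstack([r(t[170:290,290:420],3),r(s[220:340,280:410],3)]))
E
```

```text
clock: 3.1
position: [0.4333, -0.2869, 0.1498]
ee_rot: [0.243, -3.131, -0.002]
force: [0.5, 0.2, 1.0]
width: 0.601
gripper_force: 0.0
clock 3.1 pos [ 0.4333 -0.2869  0.1498] yaw_y 0.155 tilt [ 0.001  0.001 -1.   ] w 0.601 F [0.5 0.2 1. ]
tool delta [ 0.0024 -0.0079  0.0978] rows>= 1.9622258351520234
```

View pics/v1.png

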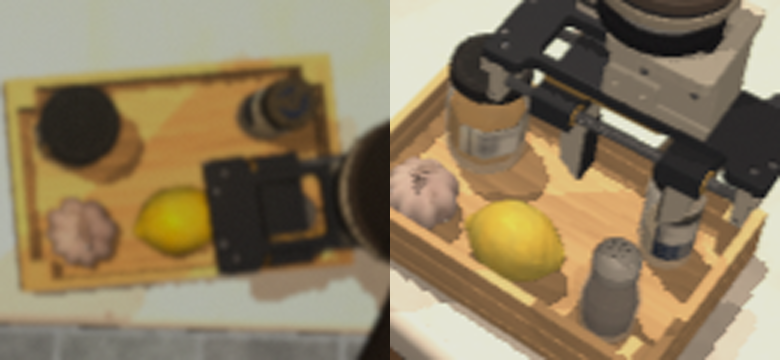

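```bash
python3 nudge.py '[[0.0024,-0.0079,0,0,0.6],[0,0,0.03,0,0.6],[0,0,0.03,0,0.6],[0,0,0.02,0,0.6],[0,0,0.012,0,0.6],[0,0,0.006,0,0.6],[0,0,0,0,0.6],[0,0,0,0,0.6]]'; python3 go.py .432 -.295 .052
```

```text
clock: 4.0
position: [0.4326, -0.2965, 0.0526]
ee_rot: [-0.245, 3.131, -0.001]
force: [0.7, -1.0, 0.6]
width: 0.601
gripper_force: 0.0
clock 4.0 pos [ 0.4326 -0.2965  0.0526] yaw_y 0.156 tilt [-0.001 -0.001 -1.   ] w 0.601 F [ 0.7 -1.   0.6]
tool delta [0.0004 0.0016 0.0006] rows>= 0.034703183591505565
```

```bash
python3 nudge.py '[[0,0,0,0,0.4],[0,0,0,0,0.3],[0,0,0,0,0.2],[0,0,0,0,0.2],[0,0,0,0,0.2],[0,0,0,0,0.2]]' 15; python3 go.py .432 -.295 .19
```

```text
clock: 4.6
position: [0.4324, -0.2962, 0.0521]
ee_rot: [-0.245, 3.131, -0.0]
force: [0.2, 1.2, 5.9]
width: 0.4
gripper_force: 15.2
clock 4.6 pos [ 0.4324 -0.2962  0.0521] yaw_y 0.156 tilt [-0.001 -0.    -1.   ] w 0.4 F [0.2 1.2 5.9]
tool delta [ 1.000e-04  1.200e-03 -1.379e-01] rows>= 2.7579883152136095
```

```bash
python3 nudge.py '[[0,0,-0.01,0,0.2],[0,0,-0.025,0,0.2],[0,0,-0.04,0,0.2],[0,0,-0.045,0,0.2],[0,0,-0.045,0,0.2],[0,0,-0.035,0,0.2],[0,0,0,0,0.2]]'; python3 go.py .43 .1 .25
python3 - <<'E'
from cell import arm, viewer, sign_off
import cv2, numpy as np
s=viewer.get_image("scene")["image"]
cv2.imwrite("pics/v2.png",cv2.resize(s[120:345,200:430],None,fx=2.5,fy=2.5,interpolation=cv2.INTER_CUBIC))
E
```

```text
clock: 5.3
position: [0.4337, -0.2979, 0.2568]
ee_rot: [-0.244, 3.125, -0.006]
force: [-0.3, -0.5, -0.9]
width: 0.401
gripper_force: 14.7
clock 5.3 pos [ 0.4337 -0.2979  0.2568] yaw_y 0.156 tilt [-0.007 -0.004 -1.   ] w 0.401 F [-0.3 -0.5 -0.9]
tool delta [-0.058   0.3937  0.0055] rows>= 7.95933613950696
```

View pics/v2.png

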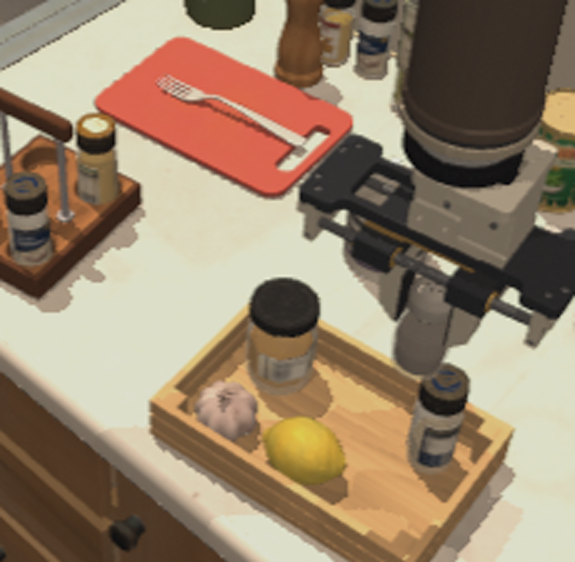

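```bash
python3 - <<'E'
from geo import *
from scipy.optimize import least_squares
np.set_printoptions(precision=4,suppress=True)
A=lambda x,y:(x/4+144.6,y/4+174.6)
B=lambda x,y:((x-380)/4+164.6,y/4+144.6)
P=[("top",A(53,60),(86,69,34)),("top",A(272,36),(86,-69,34)),("top",A(303,297),(-86,-69,34)),("top",A(82,328),(-86,69,34)),
("top",A(113,190),(0,36,36)),("top",A(231,174),(0,-36,36)),("top",A(105,103),(54,36,34)),
("top",A(198,67),(54,-36,117)),("top",A(92,273),(-54,36,117)),("top",A(218,256),(-54,-36,117)),
("scene",B(413,255),(-86,69,34)),("scene",B(580,345),(-86,-69,34)),("scene",B(747,193),(86,-69,34)),("scene",B(588,118),(86,69,34)),
("scene",B(624,245),(0,-36,36)),
("scene",B(673,99),(54,-36,117)),("scene",B(470,148),(-54,36,117)),("scene",B(562,195),(-54,-36,117))]
def res(q,sub):
    c,s=np.cos(q[2]),np.sin(q[2]);r=[]
    for n,p,m in sub:
        m=np.array(m)/1000;w=plane(n,p,m[2])
        r+=[w[0]-q[0]-c*m[0]+s*m[1],w[1]-q[1]-s*m[0]-c*m[1]]
    return np.array(r)
for name in("top","scene",""):
    sub=[p for p in P if name in p[0]]
    f=least_squares(res,[.47,.178,.155],args=(sub,),loss="soft_l1",f_scale=.003)
    q=f.x;c,s=np.cos(q[2]),np.sin(q[2]);print(name,q,"socket3",q[0]+c*.054-s*.036,q[1]+s*.054+c*.036);print((res(q,sub)*1000).reshape(-1,2).round(1).tolist())
E
python3 nudge.py '[[0,0.03,0,0,0.2],[0,0.045,0,0,0.2],[0,0.045,0,0,0.2],[0,0.045,0,0,0.2],[0,0.045,0,0,0.2],[0,0.045,0,0,0.2],[0,0.045,0,0,0.2],[0,0.03,0,0,0.2],[0,0,0,0,0.2]]'; python3 go.py .5185 .2235 .25
```

```text
top [0.4709 0.1783 0.1605] socket3 0.5184880717273153 0.22249490023318183
[[-0.8, -2.1], [-4.1, -0.5], [5.3, 1.1], [5.0, -1.8], [-0.8, 2.3], [-0.6, 1.7], [-0.4, 2.0], [-0.5, -0.9], [0.2, -1.4], [-0.0, 0.0]]
scene [0.4734 0.1831 0.1606] socket3 0.5209073982767081 0.2272462855615917
[[1.8, -1.5], [1.9, 2.0], [-1.3, 0.5], [-2.4, -6.6], [-1.7, 0.1], [0.4, 1.5], [0.5, 0.2], [0.5, 0.4]]
 [0.4721 0.1802 0.1592] socket3 0.5196991077443255 0.2242680445398933
[[-2.0, -3.9], [-5.2, -2.2], [4.2, -0.8], [3.8, -3.7], [-2.0, 0.4], [-1.7, -0.2], [-1.6, 0.2], [-1.6, -2.7], [-1.0, -3.3], [-1.1, -1.9], [3.0, 1.3], [3.3, 4.8], [0.1, 3.5], [-1.2, -3.6], [-0.4, 3.0], [1.7, 4.5], [1.7, 3.0], [1.8, 3.2]]
clock: 6.25
position: [0.3791, 0.0334, 0.2507]
ee_rot: [0.255, -3.129, -0.001]
force: [0.4, 0.2, -1.4]
width: 0.405
gripper_force: 14.7
clock 6.25 pos [0.3791 0.0334 0.2507] yaw_y 0.162 tilt [ 0.002  0.001 -1.   ] w 0.405 F [ 0.4  0.2 -1.4]
tool delta [-0.1683  0.165   0.0004] rows>= 4.714606026961922
```

```bash
python3 nudge.py '[[-0.025,0.025,0,0,0.2],[-0.033,0.0325,0,0,0.2],[-0.033,0.0325,0,0,0.2],[-0.033,0.0325,0,0,0.2],[-0.025,0.025,0,0,0.2],[-0.018,0.0165,0,0,0.2],[0,0,0,0,0.2],[0,0,0,0,0.2]]'; python3 go.py .5195 .2243 .1
```

```text
clock: 7.05
position: [0.5198, 0.2166, 0.2503]
ee_rot: [0.244, -3.13, 0.003]
force: [-0.1, 0.4, -0.4]
width: 0.402
gripper_force: 14.7
clock 7.05 pos [0.5198 0.2166 0.2503] yaw_y 0.156 tilt [ 0.003 -0.002 -1.   ] w 0.402 F [-0.1  0.4 -0.4]
tool delta [-0.0013  0.0079  0.1503] rows>= 3.0099298671052197
```

```bash
python3 nudge.py '[[-0.001,0.008,0,0,0.2],[0,0,0.03,0,0.2],[0,0,0.03,0,0.2],[0,0,0.03,0,0.2],[0,0,0.03,0,0.2],[0,0,0.02,0,0.2],[0,0,0.01,0,0.2],[0,0,0,0,0.2],[0,0,0,0,0.2]]'; python3 go.py .5195 .2243 .1
python3 - <<'E'
from cell import arm, viewer, sign_off
import cv2, numpy as np
s=viewer.get_image("scene")["image"]
cv2.imwrite("pics/v3.png",cv2.resize(s[120:240,160:280],None,fx=5,fy=5,interpolation=cv2.INTER_CUBIC))
E
```

```text
clock: 7.95
position: [0.5204, 0.2259, 0.1027]
ee_rot: [-0.244, 3.131, 0.001]
force: [0.2, 0.1, -1.6]
width: 0.403
gripper_force: 14.7
clock 7.95 pos [0.5204 0.2259 0.1027] yaw_y 0.156 tilt [-0.001  0.    -1.   ] w 0.403 F [ 0.2  0.1 -1.6]
tool delta [ 0.0011 -0.0015  0.0027] rows>= 0.06520435678832756
```

View pics/v3.png

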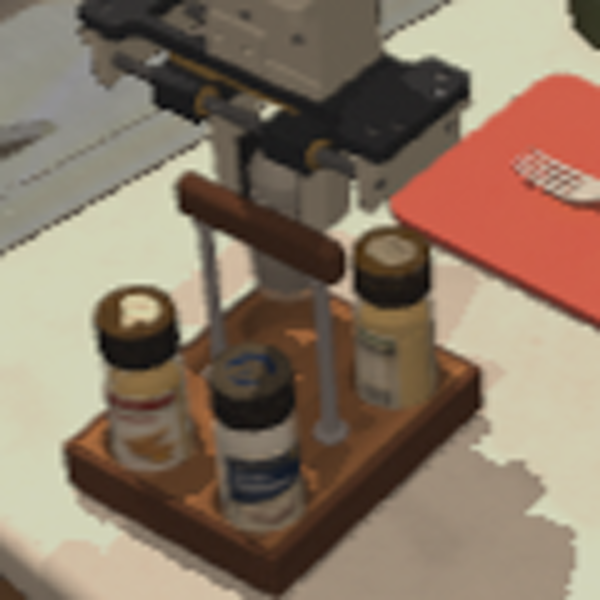

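```bash
python3 - <<'E'
from geo import *
d=np.load("scene0.npz");T=np.linalg.inv(d["cam_to_world"])
def pr(w):
    c=T[:3,:3]@np.array(w)+T[:3,3];return np.array([d["fx"]*c[0]/c[2]+d["cx"],d["fy"]*c[1]/c[2]+d["cy"]])
cr=lambda p:((p-[160,120]+.4)*5).round(1)
a=np.arange(0,6.29,.05);b=np.array([.5204,.2259,.0587])
for r,h in((.0165,0),(.0195,.006)):
    k=cr(np.array([pr(b+[r*np.cos(t),r*np.sin(t),h]) for t in a]));print("foot r",r,k.min(0),k.max(0))
for n,w in(("top",(.5185,.2225)),("mid",(.5197,.2243)),("scene",(.5209,.2272))):
    k=cr(np.array([pr([w[0]+.024*np.cos(t),w[1]+.024*np.sin(t),.034]) for t in a]));print(n,"hole",k.min(0),k.max(0))
E
python3 - <<'E'
import cv2
s=cv2.imread("pics/scene0.png");cv2.imwrite("pics/v3b.png",cv2.resize(s[120:240,160:280],None,fx=5,fy=5,interpolation=cv2.INTER_CUBIC))
E
```

```text
foot r 0.0165 [256.3 265.8] [319.8 307. ]
foot r 0.0195 [249.6 253.3] [325.  302.1]
top hole [246.8 296.8] [338.2 357.1]
mid hole [246.3 294.2] [337.6 354.4]
scene hole [244.4 290.6] [335.6 350.7]
```

View pics/v3b.png

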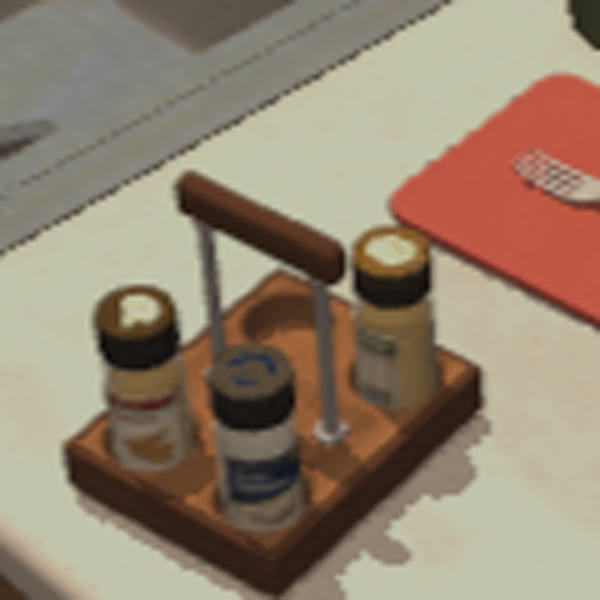

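```bash
python3 nudge.py '[[0.0018,-0.0026,0,0,0.2],[0,0,0.01,0,0.2],[0,0,0.01,0,0.2],[0,0,0.006,0,0.2],[0,0,0.006,0,0.2],[0,0,0.004,0,0.2],[0,0,0,0,0.2],[0,0,0,0,0.2]]'; python3 go.py .519 .223 .056
```

```text
clock: 8.8
position: [0.5186, 0.2231, 0.0657]
ee_rot: [0.245, -3.132, 0.0]
force: [-0.7, 0.9, -0.3]
width: 0.402
gripper_force: 14.7
clock 8.8 pos [0.5186 0.2231 0.0657] yaw_y 0.156 tilt [ 0. -0. -1.] w 0.402 F [-0.7  0.9 -0.3]
tool delta [-0.0003 -0.0001  0.0097] rows>= 0.19434510439959038
```

```bash
python3 nudge.py '[[0,0,0.003,0,0.2],[0,0,0.003,0,0.2],[0,0,0.002,0,0.2],[0,0,0.001,0,0.2],[0,0,0,0,0.2],[0,0,0,0,0.2]]'; python3 go.py .519 .223 .056
```

```text
clock: 9.4
position: [0.5186, 0.2231, 0.0568]
ee_rot: [-0.245, 3.132, 0.0]
force: [0.0, -0.4, -0.8]
width: 0.403
gripper_force: 14.7
clock 9.4 pos [0.5186 0.2231 0.0568] yaw_y 0.156 tilt [-0.  0. -1.] w 0.403 F [ 0.  -0.4 -0.8]
tool delta [-0.0004 -0.0001  0.0008] rows>= 0.01748743091687298
```

```bash
python3 nudge.py '[[0,0,0.001,0,0.2],[0,0,0,0,0.2],[0,0,0,0,0.43],[0,0,0,0,0.46],[0,0,0,0,0.5],[0,0,0,0,0.52],[0,0,0,0,0.52],[0,0,0,0,0.52]]'; python3 go.py .519 .223 .2
python3 nudge.py '[[0,0,-0.01,0,0.52],[0,0,-0.02,0,0.52],[0,0,-0.03,0,0.52],[0,0,-0.04,0,0.52],[0,0,-0.045,0,0.52],[0,0,-0.02,0,0.52],[0,0,0,0,0.52]]'; python3 go.py .4709 .1785 .22
```

```text
clock: 10.2
position: [0.5191, 0.2239, 0.0563]
ee_rot: [-0.246, 3.131, 0.002]
force: [-1.0, 1.8, 5.2]
width: 0.518
gripper_force: 3.0
clock 10.2 pos [0.5191 0.2239 0.0563] yaw_y 0.157 tilt [-0.001  0.001 -1.   ] w 0.518 F [-1.   1.8  5.2]
tool delta [ 0.     -0.0007 -0.1437] rows>= 2.873127420469631
clock: 10.9
position: [0.5203, 0.2235, 0.2247]
ee_rot: [-0.244, 3.126, 0.004]
force: [0.4, 0.6, -0.8]
width: 0.519
gripper_force: 0.0
clock 10.9 pos [0.5203 0.2235 0.2247] yaw_y 0.156 tilt [-0.006  0.002 -1.   ] w 0.519 F [ 0.4  0.6 -0.8]
tool delta [ 0.0558 -0.0368  0.0043] rows>= 1.33939024900761
```

```bash
python3 nudge.py '[[0.015,-0.04,-0.01,0,0.6],[0.015,-0.045,-0.01,0,0.6],[0.015,-0.045,0,0,0.6],[0.015,-0.045,0,0,0.6],[0.015,-0.04,0,0,0.6],[0,0,0,0,0.6],[0,0,0,0,0.6]]'
python3 - <<'E'
from cell import arm, viewer, sign_off
import cv2, numpy as np
print(arm.observe()["joints"].round(2))
r=lambda a:cv2.resize(a,None,fx=4,fy=4,interpolation=cv2.INTER_CUBIC)
o=[]
for n in("scene","top"):
    d=viewer.get_image(n); cv2.imwrite(f"pics/{n}1.png",d["image"]); np.savez(f"{n}1.npz",**d);o.append(d["image"])
cv2.imwrite("pics/v4.png",np.hstack([r(o[1][175:270,145:240]),r(o[0][145:240,165:265])]))
E
```

```text
clock: 11.6
position: [0.4772, -0.002, 0.2403]
ee_rot: [0.241, -3.131, -0.0]
force: [-0.2, 0.4, 0.1]
width: 0.601
gripper_force: 0.0
[-0.37  0.18  0.31  1.92 -0.06  1.06  1.69]
```

View pics/v4.png

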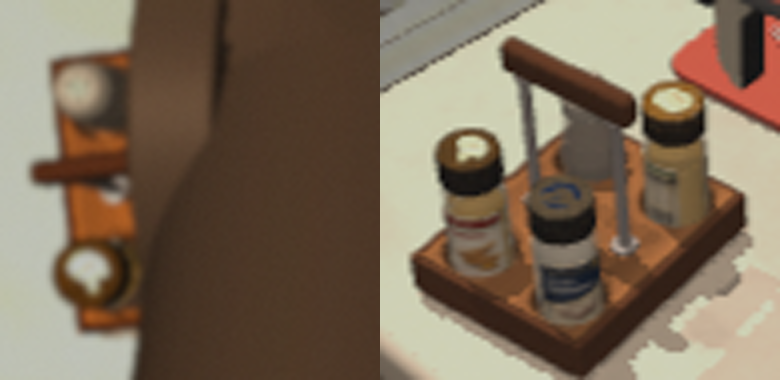

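```bash
python3 nudge.py '[[0,0,0,0.14,0.6],[0,0,0,0.14,0.6]]'; python3 -c "
from cell import arm, viewer, sign_off;print(arm.observe()['joints'].round(2))"
```

```text
clock: 11.9
position: [0.4779, 0.0006, 0.2403]
ee_rot: [-0.199, -3.135, -0.0]
force: [0.1, 1.0, 0.1]
width: 0.606
gripper_force: 0.0
[-0.41  0.18  0.35  1.92 -0.07  1.06  1.41]
```

```bash
python3 nudge.py '[[0,0,0,0.143,0.6],[0,0,0,0.143,0.6],[0,0,0,0.143,0.6],[0,0,0,0.143,0.6],[0,0,0,0.143,0.6],[0,0,0,0.143,0.6],[0,0,0,0.143,0.6],[0,0,0,0.143,0.6],[0,0,0,0.143,0.6],[0,0,0,0,0.6]]'; python3 go.py .4712 .179 .24;python3 -c "
from cell import arm, viewer, sign_off;print(arm.observe()['joints'].round(2))"
```

```text
clock: 12.9
position: [0.478, 0.0006, 0.2403]
ee_rot: [-2.036, -2.392, 0.001]
force: [-0.1, 0.2, 0.5]
width: 0.598
gripper_force: 0.0
clock 12.9 pos [0.478  0.0006 0.2403] yaw_y -1.41 tilt [-0.    -0.001 -1.   ] w 0.598 F [-0.1  0.2  0.5]
tool delta [0.1772 0.0218 0.0003] rows>= 3.570916160686857
[-0.56  0.18  0.53  1.93 -0.11  1.06  0.18]
```

```bash
python3 nudge.py '[[0.03,0.004,0,0,0.6],[0.042,0.005,0,0,0.6],[0.042,0.005,0,0,0.6],[0.038,0.005,0,0,0.6],[0.025,0.003,0,0,0.6],[0,0,0.01,0,0.6],[0,0,0,0,0.6],[0,0,0,0,0.6]]'; python3 go.py .4712 .179 .131
```

```text
clock: 13.7
position: [0.4712, 0.1763, 0.2304]
ee_rot: [-2.036, -2.393, 0.002]
force: [-0.4, -0.2, -0.8]
width: 0.602
gripper_force: 0.0
clock 13.7 pos [0.4712 0.1763 0.2304] yaw_y -1.41 tilt [-0.001 -0.001 -1.   ] w 0.602 F [-0.4 -0.2 -0.8]
tool delta [0.0027 0.0005 0.0994] rows>= 1.9886559539628752
```

```bash
python3 nudge.py '[[0.0027,0,0.02,0,0.6],[0,0,0.03,0,0.6],[0,0,0.025,0,0.6],[0,0,0.015,0,0.6],[0,0,0.009,0,0.6],[0,0,0,0,0.5],[0,0,0,0,0.4],[0,0,0,0,0.32],[0,0,0,0,0.28]]' 10; python3 go.py .4712 .179 .131
```

```text
clock: 14.6
position: [0.4715, 0.1801, 0.1325]
ee_rot: [2.037, 2.392, 0.002]
force: [0.2, 0.2, -0.1]
width: 0.31
gripper_force: 0.0
clock 14.6 pos [0.4715 0.1801 0.1325] yaw_y -1.411 tilt [ 0.001  0.001 -1.   ] w 0.31 F [ 0.2  0.2 -0.1]
tool delta [-0.001  -0.0005  0.0015] rows>= 0.03828878184238808
```

```bash
python3 nudge.py '[[0,0,0,0,0.25],[0,0,0,0,0.22],[0,0,0,0,0.2],[0,0,0,0,0.18],[0,0,0,0,0.16],[0,0,0,0,0.14],[0,0,0,0,0.1],[0,0,0,0,0.1]]' 10; python3 go.py .4712 .179 .131
```

```text
clock: 15.4
position: [0.4701, 0.1798, 0.1316]
ee_rot: [-2.036, -2.391, 0.002]
force: [-4.7, -1.3, 4.1]
width: 0.153
gripper_force: 10.0
clock 15.4 pos [0.4701 0.1798 0.1316] yaw_y -1.411 tilt [-0.    -0.002 -1.   ] w 0.153 F [-4.7 -1.3  4.1]
tool delta [-0.0009  0.001   0.0006] rows>= 0.02963803402181399
```

```bash
python3 nudge.py '[[0,-0.0015,0,0,0.1],[0,0,0,0,0.05],[0,0,0,0,0.05],[0,0,0,0,0.05],[0,0,0,0,0.05]]' 45; python3 nudge.py '[[0,0,-0.002,0,0.05],[0,0,-0.003,0,0.05],[0,0,-0.004,0,0.05],[0,0,-0.005,0,0.05],[0,0,-0.003,0,0.05],[0,0,0,0,0.05],[0,0,0,0,0.05]]'; python3 go.py .4712 .179 .231
python3 - <<'E'
from cell import arm, viewer, sign_off
import cv2
print(arm.observe()["ft_torque"].round(2))
s=viewer.get_image("scene")["image"]
cv2.imwrite("pics/v5.png",cv2.resize(s[100:250,140:300],None,fx=4,fy=4,interpolation=cv2.INTER_CUBIC))
E
```

```text
clock: 15.9
position: [0.4698, 0.1797, 0.1317]
ee_rot: [2.037, 2.392, 0.0]
force: [1.9, 1.1, -4.4]
width: 0.148
gripper_force: 45.0
clock: 16.6
position: [0.4695, 0.1797, 0.1488]
ee_rot: [-2.037, -2.392, -0.0]
force: [-0.6, 0.4, -7.5]
width: 0.149
gripper_force: 45.0
clock 16.6 pos [0.4695 0.1797 0.1488] yaw_y -1.411 tilt [ 0.  0. -1.] w 0.149 F [-0.6  0.4 -7.5]
tool delta [-0.001   0.0016 -0.0822] rows>= 1.6440803259639252
[-0.07  0.07  0.01]
```

View pics/v5.png

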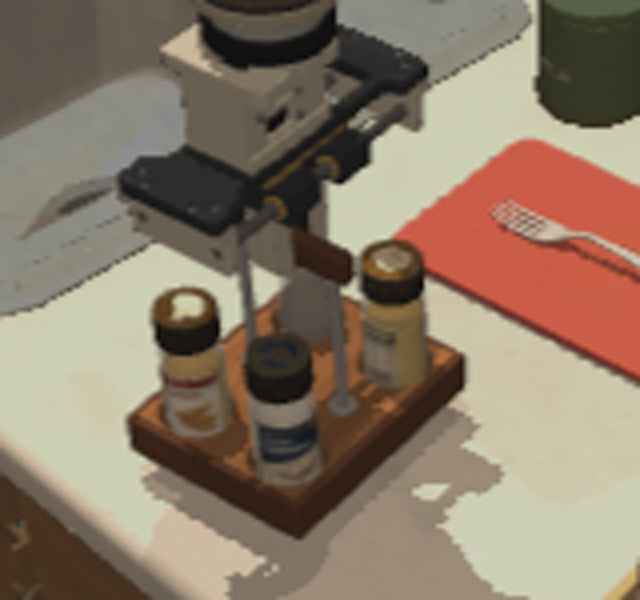

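The caddy is lifted about 17 mm and looks level: Fz is -7.5 N, the moment is small, and all four pieces are seated. I'll raise it the rest of the way.

```bash
python3 nudge.py '[[0,0,-0.005,0,0.05],[0,0,-0.01,0,0.05],[0,0,-0.014,0,0.05],[0,0,-0.014,0,0.05],[0,0,-0.014,0,0.05],[0,0,-0.012,0,0.05],[0,0,-0.008,0,0.05],[0,0,-0.004,0,0.05],[0,0,0,0,0.05],[0,0,0,0,0.05]]'; python3 nudge.py '[[0,0,0,0,0.05],[0,0,0,0,0.05],[0,0,0,0,0.05],[0,0,0,0,0.05],[0,0,0,0,0.05]]'
python3 - <<'E'
from cell import arm, viewer, sign_off
import cv2
o=arm.observe();print(o["ft_torque"].round(2),abs(o["dq"]).max())
s=viewer.get_image("scene")["image"]
cv2.imwrite("pics/v6.png",cv2.resize(s[60:230,140:300],None,fx=3.5,fy=3.5,interpolation=cv2.INTER_CUBIC))
E
```

```text
clock: 17.65
position: [0.4692, 0.1796, 0.2293]
ee_rot: [-2.037, -2.392, 0.001]
force: [-0.3, -0.9, -7.9]
width: 0.147
gripper_force: 45.0
clock: 18.15
position: [0.4695, 0.1796, 0.2297]
ee_rot: [-2.037, -2.392, 0.0]
force: [-1.6, 0.5, -7.6]
width: 0.147
gripper_force: 45.0
[-0.08  0.03 -0.  ] 0.0032259598074712865
```

View pics/v6.png

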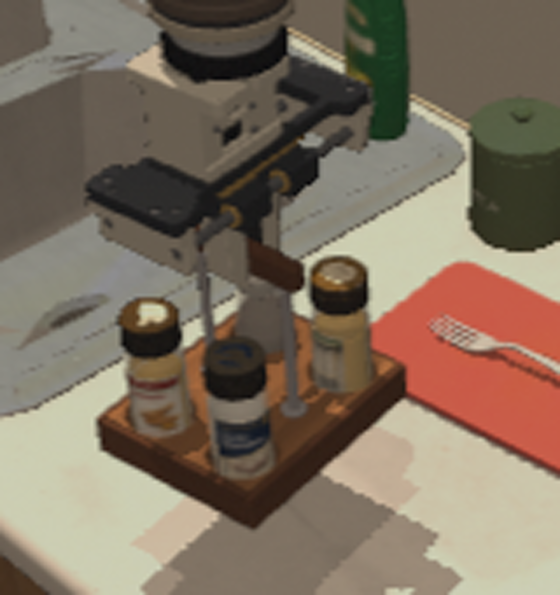

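The caddy is up about 98 mm, level and still, with all four pieces seated.

```bash
python3 -c "
from cell import arm, viewer, sign_off;print(sign_off())"
```

```text
the job is handed in; nothing more can be done
None
```

The salt shaker stands in the caddy's empty socket, and I handed the job in at about 18 s with the full caddy held by its handle about 98 mm up, level and still; no verdict was returned.

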